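# Check in donated goods: stamp the boxed model on three faces, turn the tins to the scanner

### The job

Get the donated goods ready for the club sale: hold the boxed model upright on the table and press it squarely and centred against the sprung plate of the stamping block until the plate is fully in, first with its sealed flap end, then turned with its plain back, then turned again with its other end, and stand it upright flat on the floor of the shallow green tray. Stand all the tins on the table in a row close in front of the long scanner's window (gap under 5 cm), each upright with its label facing the window. Leave the tape roll, the bottle and the screwdriver where they are.

Things in the scene. Friction and masses are not known exactly. Their poses are not given: they have to be found in the camera images.
- carton: boxed model: rigid upright carton 110 mm (x) by 56 mm (y) by 125 mm tall (z), 0.2 kg, origin at the centre of its underside. +x: flap end, white seal strip folded onto the top; -y: front, dark window also wrapping onto the top; +y: plain back; -x: other, bare end. Gripped from above across the 56 mm near its top, the fingers clear the 68 mm high stamping block
- carton_flap (a point): centre of the carton's flap end (+x face) at stamping height, 45 mm above its underside and 55 mm from its axis
- carton_back (a point): centre line of the carton's plain back (+y face), 45 mm above its underside and 28 mm from its axis
- carton_end (a point): centre line of the carton's other end (-x face), 45 mm above its underside and 55 mm from its axis
- stamp: the stamping block, fixed to the table: a grey housing 90 mm deep (its x), 100 mm wide (its y), 68 mm tall; origin at the centre of its underside. Its sprung plate stands out of the face on its -x side, towards the robot; press along its +x.
- stamp_plate (a joint): travel of the sprung plate into the housing in m: 0 out, 0.008 fully in (stop); about 1 N to start it moving and 4 N at the stop; it springs back by itself
- stamp_face (a point): centre of the front surface of the plate's dark rubber face (44 mm wide, 34 mm tall); it moves with the plate. At rest it lies 62 mm in front of the block's origin along its -x (17 mm out of the housing face) and 45 mm above the table
- scanner: the scanner bar, fixed to the table: a black block 60 mm deep (its x), 360 mm long (its y), 55 mm tall, origin at the centre of its underside; its long window is on its -x face, 30 mm from the origin, towards the robot, and spans the middle 330 mm. All the tins fit side by side in front of it
- tray: the shallow green tray, fixed to the table: 140 mm (its x) by 180 mm (its y) outside, walls 4 mm thick and 16 mm high, floor about 4 mm above the table; origin at the centre of its underside
- tin1: an upright plain metal tin, 54 mm diameter, 72 mm tall, about 0.2 kg and heavy at the bottom, origin at the centre of its underside, z up its axis; a white paper label with dark bars wraps part of its side at its own +x, and a white seal strip runs from the label up over the rim to the middle of the lid, so it shows from above. May be absent (None).
- tin2: an upright plain metal tin, 54 mm diameter, 72 mm tall, about 0.2 kg and heavy at the bottom, origin at the centre of its underside, z up its axis; a white paper label with dark bars wraps part of its side at its own +x, and a white seal strip runs from the label up over the rim to the middle of the lid, so it shows from above. May be absent (None).
- tin3: an upright plain metal tin, 54 mm diameter, 72 mm tall, about 0.2 kg and heavy at the bottom, origin at the centre of its underside, z up its axis; a white paper label with dark bars wraps part of its side at its own +x, and a white seal strip runs from the label up over the rim to the middle of the lid, so it shows from above. May be absent (None).
- tin4: an upright plain metal tin, 54 mm diameter, 72 mm tall, about 0.2 kg and heavy at the bottom, origin at the centre of its underside, z up its axis; a white paper label with dark bars wraps part of its side at its own +x, and a white seal strip runs from the label up over the rim to the middle of the lid, so it shows from above. May be absent (None).
- tape: bystander: roll of clear tape lying flat, 90 mm diameter, 24 mm tall; leave it
- bottle: bystander: small white bottle, 50 mm diameter, 110 mm tall; leave it
- screwdriver: bystander: screwdriver lying behind the scanner; leave it

How it is judged:
By the outcome, as a careful person would: the job done as asked, in the order asked, and still so for the second after the job is handed in, with the robot touching nothing.
Of tin1, tin2, tin3, tin4 only 2 to 4 are there at a start; the rules pass over those that are not, and their reading is None.
At some moment in a run one of tin1, tin2, tin3, tin4 may be knocked a few centimetres aside while the robot is not near it.
Once in a run the grip may slacken for a moment while it holds something.
It also fails if it takes over 210 s, if anything falls off the work surface, if the arm or the gripper's body presses on something with over 40 N, if the wrist force passes 120 N, or if a joint passes its speed limit or range.

### The arm

A 7-joint arm with a two-finger parallel gripper is mounted at the origin on the work surface. World frame = base frame: x ahead of the robot, y to its left, z up, the work surface at z = 0. Lengths are in m, angles in rad, forces in N, time in s.
With the tool pointing down it reaches from about 0.4 to 0.85 m from the base axis. Payload 10.4 kg.
Tool frame: the origin (TCP) lies on the centre line of the jaws, within the pads' length; the fingertips stand 17 mm ahead of it and the grasp point (between the pads) lies 2 mm behind it; z points along the fingers, y is the line along which they close (so a half turn about z gives the same grasp; the last joint's range is limited). The gripper opens to 85 mm and grips with 20 to 120 N. Pads are 22 mm wide; open, the fingers measure 114 mm over their backs; the gripper's body (76 mm by 85 mm) begins 54 mm behind the grasp point. The pads swing forward as they close: fully open they stand 13 mm farther back than shut.
Start: joints at [-1.362, 0.332, -0.065, 1.46, 0.022, 1.35, -0.088], TCP at [0.144, 0.608, 0.248] pointing down, gripper open.
Joint ranges: [-2.6, 2.6], [-0.5, 2.12], [-1.47, 1.34], [0.16, 2.42], [-1.27, 4.41], [0.06, 2.06], [-2.6, 2.6]. Speed limits (rad/s): [2.22, 2.22, 2.79, 2.79, 3.14, 3.14, 3.14].

### API

Orientations are given as a unit quaternion [x, y, z, w].
In Python, from workcell import sensors, imaging, order, spotter gives the robot as it stands. The module is installed in compiled form; this text tells all that it offers.
- The arm moves only by the shell command python3 -m inch 'ROWS' [FORCE]. ROWS is JSON, a list that holds one entry, the list of rows, each a list of 7 numbers: the shift along the tool's x, y, z in m, then the turn, a rotation vector about the tool's x, y, z in rad, then the closure, from -1 (fully open) to 1 (shut). In form: [[[x, y, z, ax, ay, az, hand], ...]]. A call has 1 to 10 rows; each row is the pose to reach, as a shift and turn from the pose commanded when the call began, along the tool's axes at that moment; what a row does not reach only later rows make up. A row lasts 1/10 s, in which the tool goes at most 50 mm and 8.59 degrees, less where a joint would pass 70% of its speed; a pose out of reach is approached as far as the arm can. A call with a gripper value outside its range is refused whole. The fingers move at their own pace and stop on an object; FORCE is the grip in N (left out, the last holds). Time passes only in rows, so rows that repeat a pose let the fingers close. It gives the time, the measured TCP pose, the force, the opening and the grip force at its end, in the units of the state.
- sensors.get_obs(): the state, without advancing time (a new reading comes with each control period).
- imaging.camera(name): name is "side" or "top"; returns the picture (480x640x3 uint8, blue, green, red); there is no depth.
- imaging.calibration(name): a dict with "mtx" (3x3 intrinsics, pixels), "R" (3x3) and "t" (3): a world point X has camera coordinates R X + t. Camera axes: x right, y down, z forward; pixel columns grow to the right and rows downward; lengths in m; the calibration is good to about 2 mm. A picture is of the moment at which its call begins. calibration takes no time and is no camera call.
- order.hand_in(): hands the job in; it is judged then, once.
Trained networks look in the newest picture that a camera, given by its name, has taken for a name from the list of things; names that differ only in an ending like _2 or _b are one class to them, and where a whole thing is asked for, a point or a joint stands for the part that bears it (a point fixed in the world has none). Each returns a list of dicts, best first, with "conf" (0 to 1); they miss things now and then, are a little off and sometimes report something else, mostly with a low value. They report only what shows in the picture. A call takes as long as a camera call.
- spotter.look_for(label, camera): "pixel" ([column, row] in pixels, amid what is visible of it).
The state is a dict: "clock": time; "joint_pos": joint angles; "joint_velocities": joint speeds; "tau": joint torques, N m; "position": TCP position; "ee_rot": TCP orientation; "ft_force": force on the tool from outside, world axes, zero at the start; "torque": the same for the moment, N m; "grip_width": opening from 0.0 (shut) to 1.0 (fully open); "grasp_force": force on a finger pad.
Only numpy, scipy, OpenCV 4.12 (cv2) and the standard library are available. Lean on these libraries where they do the work, as an engineer would, in place of code of your own. Each camera call takes 0.05 s, during which the arm holds its last target. There are 200 camera calls.

## Working session

There is one attempt and no reset: what is moved stays moved. The work goes in short steps, Python scripts to look and compute and a shell command to move; the robot and the scene stay as the last step left them, time stands still between calls to the robot, and variables do not carry over. Pictures are saved under pics/ and viewed, at most 14 in all, crops included, and the job is handed in when it is done.

```bash
mkdir -p pics
cat > h.py <<'E'
import numpy as np, cv2
from workcell import sensors, imaging, order, spotter
from scipy.spatial.transform import Rotation as Ro
def snap(cam,fn=None):
    im=imaging.camera(cam)
    if fn: cv2.imwrite('pics/'+fn,im)
    return im
def ray(cam,px,z):
    c=imaging.calibration(cam);K,R,t=map(np.array,(c['mtx'],c['R'],c['t']))
    d=R.T@np.linalg.solve(K,[px[0],px[1],1.]);o=-R.T@t
    return o+d*(z-o[2])/d[2]
def proj(cam,X):
    c=imaging.calibration(cam);K,R,t=map(np.array,(c['mtx'],c['R'],c['t']))
    p=K@(R@np.array(X,float)+t.ravel());return p[:2]/p[2]
def st():
    o=sensors.get_obs();return np.array(o['position']),Ro.from_quat(o['ee_rot']),o
def plan(x,y,z,yaw=None):
    """shift in tool axes to world target; yaw=desired angle of tool y axis (mod pi)"""
    p,R,o=st();s=R.inv().apply(np.array([x,y,z])-p)
    print('shift',s.round(4),'tilt',(R.apply([0,0,1])).round(4))
    yv=R.apply([0,1,0]);cur=np.arctan2(yv[1],yv[0]);print('tool y yaw',cur.round(4),'j7',round(o['joint_pos'][6],3),'t',o['clock'])
    if yaw is not None:
        d=(yaw-cur+np.pi/2)%np.pi-np.pi/2;print('world turn',d.round(4),'-> tool az',-d.round(4), 'rowsof.149:',abs(d)/.149)
E
python3 - <<'E'
from h import *
a=snap('side','s0.png');b=snap('top','t0.png')
p,R,o=st();print(o['clock'],p,R.as_matrix().round(3),o['grip_width'])
for n in ['carton','stamp','scanner','tray','tin1','tape','bottle','screwdriver']:
    for c in ['top','side']:
        print(n,c,[(np.round(d['pixel']).tolist(),round(d['conf'],2), ray(c,d['pixel'],.07 if 'tin' in n else .05)[:2].round(3).tolist()) for d in spotter.look_for(n,c)])
for c in ['top','side']:
    k=imaging.calibration(c);print(c,np.array(k['mtx'])[0,0],(-np.array(k['R']).T@np.array(k['t'])).round(3))
E
```

```text
0.1 [0.14349014 0.60799695 0.24761328] [[-0.973  0.23  -0.   ]
 [ 0.23   0.973 -0.001]
 [-0.    -0.001 -1.   ]] 1.0007947755034232
carton top [([423.0, 306.0], 0.93, [0.429, -0.28]), ([152.0, 308.0], 0.39, [0.441, 0.375])]
carton side [([322.0, 333.0], 0.57, [0.435, -0.264]), ([218.0, 247.0], 0.55, [0.458, 0.098]), ([254.0, 209.0], 0.23, [0.623, 0.188])]
stamp top [([326.0, 214.0], 0.97, [0.662, -0.052]), ([214.0, 225.0], 0.16, [0.64, 0.227])]
stamp side [([330.0, 249.0], 0.92, [0.635, -0.069])]
scanner top [([216.0, 221.0], 0.83, [0.65, 0.223])]
scanner side [([255.0, 210.0], 0.85, [0.621, 0.182])]
tray top [([441.0, 234.0], 0.73, [0.603, -0.331])]
tray side []
tin1 top [([200.0, 308.0], 0.96, [0.436, 0.253]), ([258.0, 294.0], 0.96, [0.467, 0.116]), ([153.0, 308.0], 0.92, [0.44, 0.367]), ([305.0, 296.0], 0.69, [0.46, 0.003]), ([252.0, 152.0], 0.61, [0.82, 0.129]), ([327.0, 217.0], 0.32, [0.649, -0.053]), ([426.0, 307.0], 0.25, [0.427, -0.283])]
tin1 side [([216.0, 247.0], 0.97, [0.438, 0.071]), ([150.0, 209.0], 0.9, [0.42, 0.317]), ([168.0, 228.0], 0.71, [0.405, 0.21]), ([244.0, 274.0], 0.7, [0.424, -0.047])]
tape top [([517.0, 282.0], 0.84, [0.484, -0.508])]
tape side [([430.0, 413.0], 0.79, [0.431, -0.507])]
bottle top [([387.0, 181.0], 0.59, [0.742, -0.204])]
bottle side [([407.0, 260.0], 0.84, [0.726, -0.204])]
screwdriver top [([254.0, 154.0], 0.9, [0.822, 0.128])]
screwdriver side [([335.0, 203.0], 0.69, [0.789, 0.083])]
top 566.7252433360117 [ 0.391 -0.075  1.427]
side 614.3951174258661 [-0.133 -0.884  0.739]
```

View pics/t0.png

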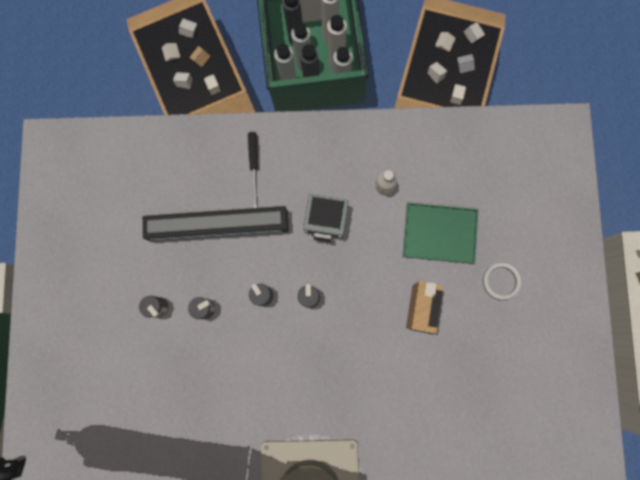

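View pics/s0.png

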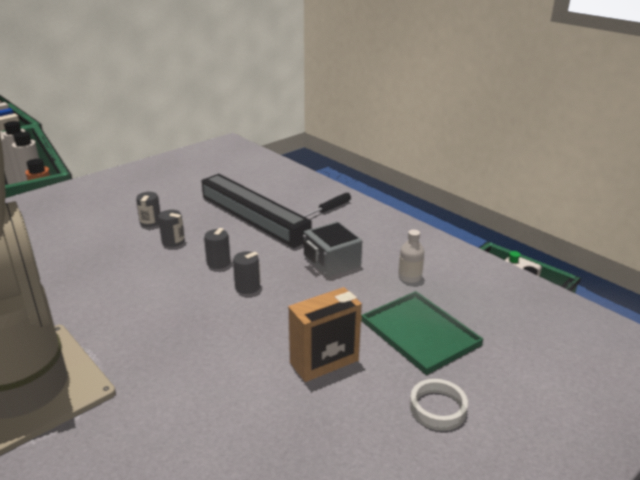

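The top view shows four tins at about (152,306), (200,308), (260,294) and (308,296). The scanner is at (216,223), the stamp at (326,215), the carton at (426,307) with its flap strip at (431,290) and its window to the right, and the tray at (441,233). I'll measure these more closely.

Run:
```python
from h import *
t=cv2.imread('pics/t0.png')
a=cv2.resize(t[190:330,135:345],None,fx=3.8,fy=3.8,interpolation=cv2.INTER_CUBIC)
b=cv2.resize(t[165:340,370:530],None,fx=3.2,fy=3.2,interpolation=cv2.INTER_CUBIC)
cv2.imwrite('pics/a.png',a);cv2.imwrite('pics/b.png',b)
hsv=cv2.cvtColor(t,cv2.COLOR_BGR2HSV)
def rect(m,z,roi):
    k=np.zeros_like(m);x0,x1,y0,y1=roi;k[y0:y1,x0:x1]=m[y0:y1,x0:x1]
    cs=max(cv2.findContours(k,0,1)[0],key=cv2.contourArea)
    r=cv2.minAreaRect(cs);bx=cv2.boxPoints(r);w=np.array([ray('top',q,z)[:2] for q in bx])
    e=[w[1]-w[0],w[2]-w[1]];print(r,'c',w.mean(0).round(4),[(np.linalg.norm(v).round(4),np.degrees(np.arctan2(v[1],v[0])).round(1)) for v in e])
print('tray');rect(cv2.inRange(hsv,(50,70,20),(90,255,255)),.016,(390,490,190,280))
print('carton');rect(cv2.inRange(hsv,(5,90,60),(25,255,255)),.125,(395,450,270,345))
print('scanner dark');rect(cv2.inRange(t,(0,0,0),(60,60,60)),.055,(135,295,195,250))
```

```text
tray
((440.6314697265625, 232.8696746826172), (70.44316101074219, 52.42942810058594), 5.440332412719727) c [ 0.6127 -0.3372] [(np.float64(0.1341), np.float64(-7.8)), (np.float64(0.177), np.float64(-97.1))]
carton
((424.99993896484375, 306.9999694824219), (29.042922973632812, 47.898014068603516), 8.746161460876465) c [ 0.4258 -0.2727] [(np.float64(0.1087), np.float64(-11.3)), (np.float64(0.0659), np.float64(-100.1))]
scanner dark
((215.59555053710938, 223.0234375), (24.191268920898438, 144.453125), 86.68222045898438) c [0.6448 0.2224] [(np.float64(0.3591), np.float64(-88.1)), (np.float64(0.0607), np.float64(-177.4))]
```

View pics/a.png

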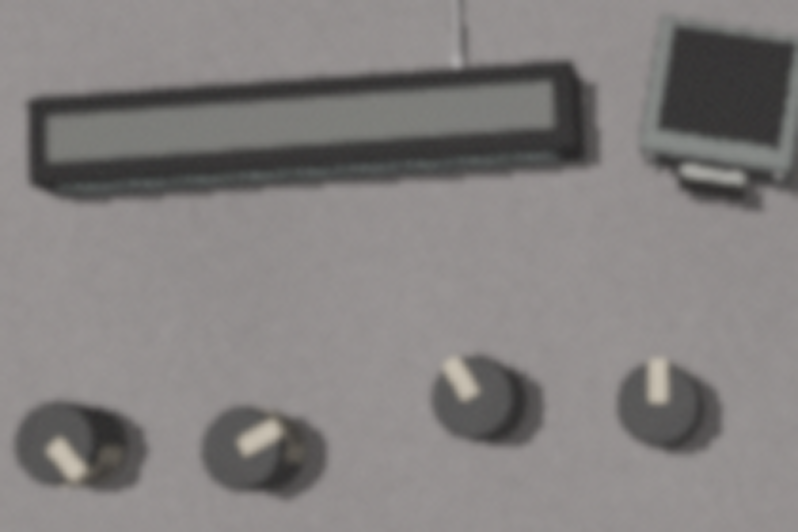

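View pics/b.png

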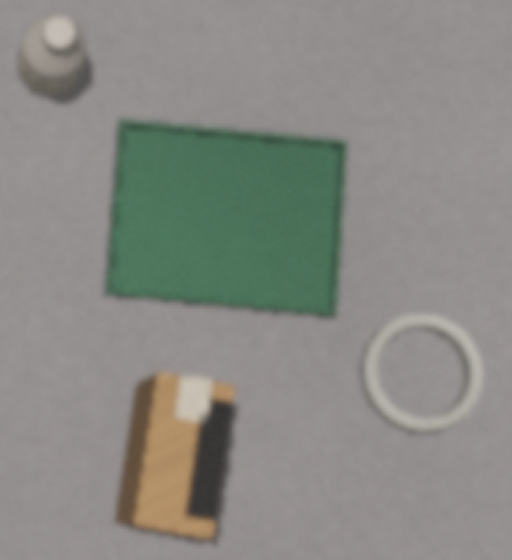

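Crop a shows the lid strips on the tins, which give label yaws of about -150°, -56°, 34° and 0° from left to right. The stamp top is tilted about -9°. In crop b the carton top corners are (157,375), (236,385), (216,542) and (135,527), with the flap towards +x and the window towards -y.

Run:
```python
from h import *
t=cv2.imread('pics/t0.png');g=cv2.cvtColor(t,6)
def quad(name,q,s,off,z):
    w=np.array([ray('top',np.array(p)/s+off,z)[:2] for p in q]);c=w.mean(0)
    e=np.diff(np.vstack([w,w[:1]]),axis=0)
    print(name,c.round(4),[(np.linalg.norm(v).round(4),np.degrees(np.arctan2(v[1],v[0])).round(1)) for v in e]);return c
quad('carton',[(157,375),(236,385),(216,542),(135,527)],3.2,np.array([370,165]),.125)
m=cv2.inRange(g,0,62);k=np.zeros_like(m);k[192:231,304:350]=m[192:231,304:350]
cs=max(cv2.findContours(k,0,1)[0],key=cv2.contourArea);r=cv2.minAreaRect(cs);print(r)
quad('stamp inset',cv2.boxPoints(r),1,0,.068)
p,R,o=st()
for n,c in dict(A=(60,443),B=(243,448),C=(475,397),D=(658,405)).items():
    q=np.array(c)/3.8+[135,190];print(n,ray('top',q,.072)[:2].round(4))
# stamp check in top-picture crop
c=cv2.resize(t[185:250,295:360],None,fx=8,fy=8,interpolation=cv2.INTER_CUBIC);cv2.imwrite('pics/c.png',c)
```

```text
carton [ 0.4237 -0.2797] [(np.float64(0.0565), np.float64(-98.6)), (np.float64(0.1119), np.float64(169.7)), (np.float64(0.0576), np.float64(78.3)), (np.float64(0.1088), np.float64(-10.9))]
((325.8783874511719, 212.27027893066406), (29.8928279876709, 25.31792449951172), 8.972626686096191)
stamp inset [ 0.6622 -0.0512] [(np.float64(0.063), np.float64(-9.8)), (np.float64(0.0734), np.float64(-100.7)), (np.float64(0.0629), np.float64(169.7)), (np.float64(0.0729), np.float64(79.4))]
A [0.4426 0.3724]
B [0.4368 0.2566]
C [0.4654 0.1105]
D [ 0.4578 -0.0046]
```

View pics/c.png

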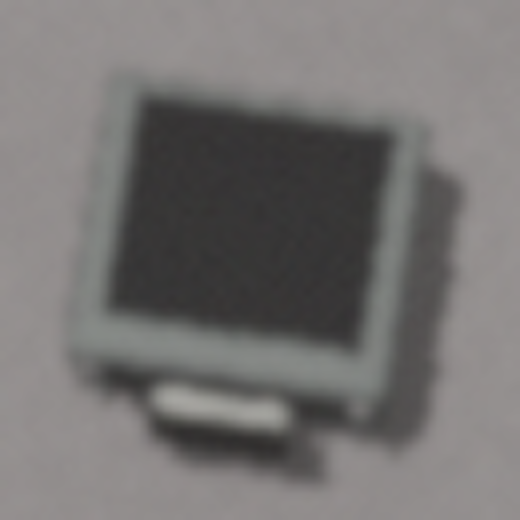

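The crop shows the housing top corners at about (118,72), (425,115), (380,395) and (74,355), with the light plate edge centred at (221,405).

Run:
```python
from h import *
off=np.array([295,185])
w=np.array([ray('top',np.array(p)/8+off,.068)[:2] for p in [(118,72),(425,115),(380,395),(74,355)]])
e=np.diff(np.vstack([w,w[:1]]),axis=0);print(w.mean(0).round(4),[(np.linalg.norm(v).round(4),np.degrees(np.arctan2(v[1],v[0])).round(1)) for v in e])
print('plate',ray('top',np.array([221,405])/8+off,.062)[:2])
for psi in (-9,-10,-11):
  u=np.array([np.cos(np.radians(psi)),np.sin(np.radians(psi))]);print(psi,'face',(w.mean(0)-.062*u).round(4))
c=np.array([.4237,-.2797]);plan(c[0],c[1],.2,np.radians(79.5))
```

```text
[ 0.6573 -0.0517] [(np.float64(0.0952), np.float64(-99.7)), (np.float64(0.0879), np.float64(169.5)), (np.float64(0.0939), np.float64(81.0)), (np.float64(0.0891), np.float64(-9.7))]
plate [ 0.6054502 -0.0418827]
-9 face [ 0.596 -0.042]
-10 face [ 0.5962 -0.041 ]
-11 face [ 0.5964 -0.0399]
shift [-0.4766 -0.7999  0.0483] tilt [-0.  0. -1.]
tool y yaw 1.339 j7 -0.089 t 0.9
world turn 0.0485 -> tool az -0.0485 rowsof.149: 0.32578523658009234
```

```bash
python3 -m inch '[[[-0.489,-0.304,0,0,0,0,-1],[-0.489,-0.304,0,0,0,0,-1],[-0.489,-0.304,0,0,0,0,-1],[-0.489,-0.304,0,0,0,0,-1],[-0.489,-0.304,0,0,0,0,-1],[-0.489,-0.304,0,0,0,0,-1],[-0.489,-0.304,0,0,0,0,-1],[-0.489,-0.304,0,0,0,0,-1],[-0.4766,-0.7999,0.0483,0,0,-0.0485,-1],[-0.4766,-0.7999,0.0483,0,0,-0.0485,-1]]]' 80; python3 -c "
from h import *
plan(.4237,-.2797,.2,np.radians(79.5))"
```

```text
clock: 1.9
position: [0.4259, 0.223, 0.24]
ee_rot: [0.091, 0.996, -0.0, 0.0]
ft_force: [0.5, -0.1, 0.3]
grip_width: 1.0
grasp_force: 0.0
shift [-0.0891 -0.4947  0.0401] tilt [ 0.e+00 -2.e-04 -1.e+00]
tool y yaw 1.3882 j7 0.814 t 1.9
world turn -0.0006 -> tool az 0.0006 rowsof.149: 0.004209382782979422
```

```bash
python3 -m inch '[[[-0.089,-0.495,0.04,0,0,0,-1],[-0.089,-0.495,0.04,0,0,0,-1],[-0.089,-0.495,0.04,0,0,0,-1],[-0.089,-0.495,0.04,0,0,0,-1],[-0.089,-0.495,0.04,0,0,0,-1],[-0.089,-0.495,0.04,0,0,0,-1],[-0.089,-0.495,0.04,0,0,0,-1],[-0.089,-0.495,0.04,0,0,0,-1],[-0.089,-0.495,0.04,0,0,0,-1],[-0.089,-0.495,0.04,0,0,0,-1]]]'; python3 -c "
from h import *
plan(.4237,-.2797,.107,np.radians(79.5))
snap('side','s1.png');snap('top')
for c in ('top','side'): print([(d['pixel'],d['conf'],ray(c,d['pixel'],.06)) for d in spotter.look_for('carton',c)])"
```

```text
clock: 2.9
position: [0.4225, -0.2753, 0.2011]
ee_rot: [0.091, 0.996, 0.0, 0.001]
ft_force: [0.9, 0.9, 0.0]
grip_width: 1.001
grasp_force: 0.0
shift [-0.0018 -0.0041  0.0941] tilt [ 2.1e-03  1.0e-04 -1.0e+00]
tool y yaw 1.3882 j7 1.969 t 2.9
world turn -0.0006 -> tool az 0.0006 rowsof.149: 0.004203437572953425
[([417.5, 294.9], 0.97, array([ 0.45637241, -0.26606291,  0.06      ]))]
[([322.5, 332.3], 0.82, array([ 0.42805362, -0.27223435,  0.06      ]))]
```

View pics/s1.png

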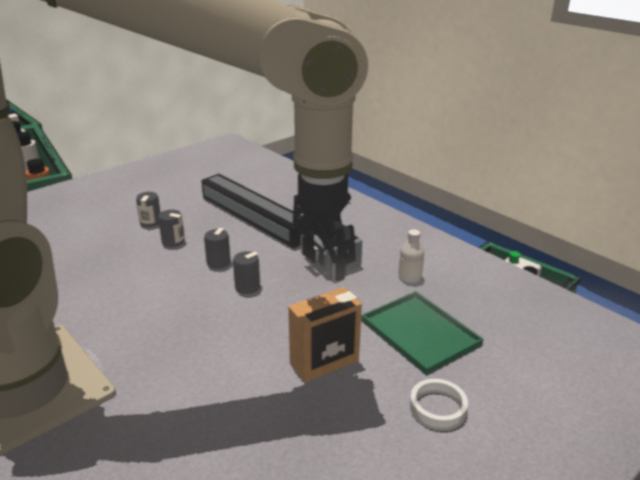

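The side view shows the gripper tips right above the carton, which is still in place. I'll check the predicted carton corners against this view.

```bash
cat >> h.py <<'E'
def corners(c,yaw,z,lx=.11,ly=.056):
    u=np.array([np.cos(yaw),np.sin(yaw)]);v=np.array([-u[1],u[0]])
    return [np.r_[np.array(c)+a*lx/2*u+b*ly/2*v,z] for a,b in ((1,1),(1,-1),(-1,-1),(-1,1))]
def overlay(src,out,cam,polys,roi,f):
    im=cv2.resize(cv2.imread('pics/'+src),None,fx=f,fy=f,interpolation=cv2.INTER_CUBIC)
    for P in polys: cv2.polylines(im,[np.array([proj(cam,q)*f for q in P]).astype(int)],True,(255,0,255),1)
    x0,x1,y0,y1=[int(f*r) for r in roi];cv2.imwrite('pics/'+out,im[y0:y1,x0:x1])
E
python3 - <<'E'
from h import *
u=np.radians
polys=[corners((.4237,-.2797),u(-10.5),z) for z in (0,.125)]+[corners((.6573,-.0517),u(-9.8),z,.09,.1) for z in (0,.068)]
overlay('s1.png','o1.png','side',polys,(280,370,225,385),3.7)
E
```

```text
(no output)
```

View pics/o1.png

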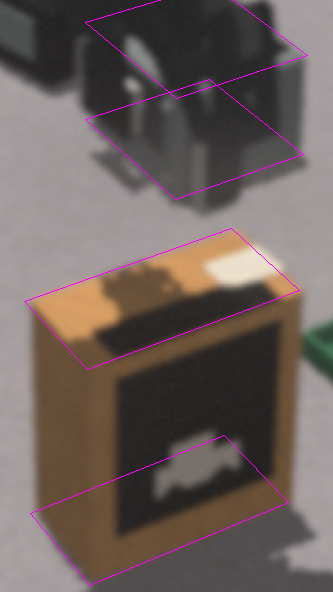

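```bash
python3 -m inch '[[[-0.002,-0.003,0.05,0,0,0,-1],[-0.002,-0.003,0.085,0,0,0,-1],[-0.002,-0.003,0.094,0,0,0,-1],[-0.002,-0.003,0.094,0,0,0,-1],[-0.002,-0.003,0.094,0,0,0,1],[-0.002,-0.003,0.094,0,0,0,1],[-0.002,-0.003,0.094,0,0,0,1],[-0.002,-0.003,0.094,0,0,0,1],[-0.002,-0.003,0.094,0,0,0,1],[-0.002,-0.003,0.094,0,0,0,1]]]' 80; python3 -c "
from h import *
plan(.4250,-.2797,.107,np.radians(80.2))"
```

```text
clock: 4.1
position: [0.4254, -0.2774, 0.1088]
ee_rot: [0.091, 0.996, -0.0, 0.002]
ft_force: [-2.5, -0.1, 9.0]
grip_width: 0.647
grasp_force: 83.2
shift [-0.     -0.0023  0.0018] tilt [ 3.6e-03 -7.0e-04 -1.0e+00]
tool y yaw 1.3876 j7 2.089 t 4.1
world turn 0.0122 -> tool az -0.0122 rowsof.149: 0.0817615040583157
```

```bash
cat >> h.py <<'E'
def seq(*T):
    """world targets (x,y,z[,tool-y yaw rad]) -> tool-frame shifts from the present pose"""
    p,R,o=st();yv=R.apply([0,1,0]);cur=np.arctan2(yv[1],yv[0])
    print('pos',p.round(4),'toolY deg',np.degrees(cur).round(2),'j7',round(o['joint_pos'][6],2),'t',round(o['clock'],2))
    for a in T:
        s=R.inv().apply(np.array(a[:3])-p);az=''
        if len(a)>3: az=-round(float((np.degrees(cur)-a[3]+180)%360-180),2)*-1*np.pi/180
        print(a,'->',s.round(4),'az',az if az=='' else round(az,4))
E
python3 -c "
from h import *
seq((.4254,-.2774,.116,80.2),(.50,-.15,.116,80.2),(.5339,-.0303,.116,80.2),(.5339,-.0303,.109,80.2))"
```

```text
pos [ 0.4254 -0.2774  0.1088] toolY deg 79.5 j7 2.09 t 4.1
(0.4254, -0.2774, 0.116, 80.2) -> [-0.0001  0.0001 -0.0072] az -0.0122
(0.5, -0.15, 0.116, 80.2) -> [-0.0502  0.1389 -0.007 ] az -0.0122
(0.5339, -0.0303, 0.116, 80.2) -> [-0.0617  0.2628 -0.007 ] az -0.0122
(0.5339, -0.0303, 0.109, 80.2) -> [-0.0617  0.2628  0.    ] az -0.0122
```

```bash
python3 -m inch '[[[0,0,-0.007,0,0,0,1],[-0.005,0.02,-0.007,0,0,-0.012,1],[-0.02,0.06,-0.007,0,0,-0.012,1],[-0.038,0.1,-0.007,0,0,-0.012,1],[-0.05,0.139,-0.007,0,0,-0.012,1],[-0.054,0.175,-0.007,0,0,-0.012,1],[-0.058,0.21,-0.007,0,0,-0.012,1],[-0.0617,0.24,-0.007,0,0,-0.012,1],[-0.0617,0.2628,-0.007,0,0,-0.012,1],[-0.0617,0.2628,-0.007,0,0,-0.012,1]]]';python3 -m inch '[[[0,0,0,0,0,0,1],[0,0,0,0,0,0,1],[0,0,0,0,0,0,1]]]'; python3 -c "
from h import *
seq((.5339,-.0303,.116,80.2),(.5339,-.0303,.1085,80.2))
snap('side','s2.png');u=np.radians
p=st()[0]
polys=[corners(p[:2],u(-9.8),z+.0075) for z in (0,.125)]+[corners((.6573,-.0517),u(-9.8),z,.09,.1) for z in (0,.068)]
overlay('s2.png','o2.png','side',polys,(215,375,200,330),4.5)
"
```

```text
clock: 5.1
position: [0.5338, -0.0254, 0.1145]
ee_rot: [0.083, 0.997, 0.001, 0.001]
ft_force: [0.8, 0.6, -1.3]
grip_width: 0.639
grasp_force: 84.9
clock: 5.4
position: [0.5324, -0.0307, 0.1139]
ee_rot: [0.086, 0.996, 0.0, 0.0]
ft_force: [0.3, -0.0, -2.3]
grip_width: 0.644
grasp_force: 84.8
pos [ 0.5324 -0.0307  0.1139] toolY deg 80.09 j7 1.57 t 5.4
(0.5339, -0.0303, 0.116, 80.2) -> [-0.0014  0.0006 -0.0021] az -0.0019
(0.5339, -0.0303, 0.1085, 80.2) -> [-0.0014  0.0006  0.0054] az -0.0019
```

View pics/o2.png

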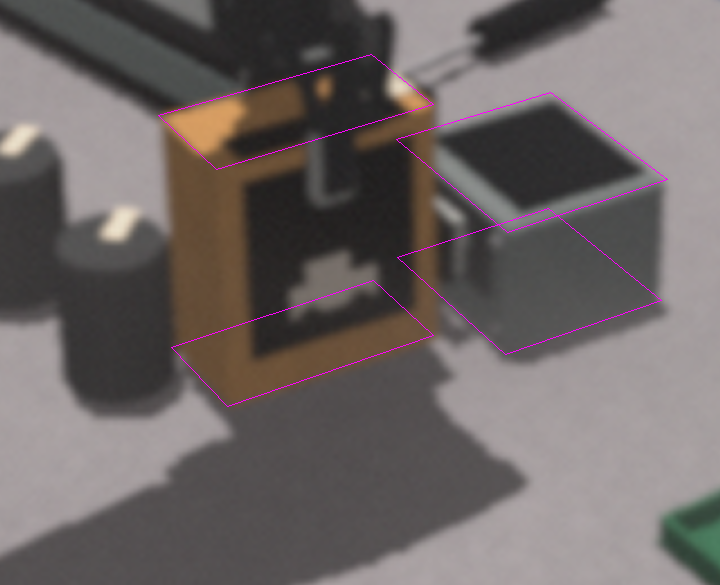

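The carton is square to the plate, centred on it, and clear of the tin. Next I lower it and press.

```bash
python3 -m inch '[[[0,0.0007,0.003,0,0,0,1],[0,0.0007,0.005,0,0,0,1],[0,0.0007,0.005,0,0,0,1],[-0.006,0.0007,0.005,0,0,0,1],[-0.009,0.0007,0.005,0,0,0,1],[-0.011,0.0007,0.005,0,0,0,1],[-0.013,0.0007,0.005,0,0,0,1],[-0.013,0.0007,0.005,0,0,0,1]]]'
python3 -m inch '[[[-0.002,0,0,0,0,0,1],[-0.002,0,0,0,0,0,1],[-0.002,0,0,0,0,0,1]]]';python3 -m inch '[[[-0.002,0,0,0,0,0,1],[-0.002,0,0,0,0,0,1],[-0.002,0,0,0,0,0,1]]]'
```

```text
clock: 6.25
position: [0.5442, -0.0316, 0.1099]
ee_rot: [0.086, 0.996, 0.001, -0.002]
ft_force: [-17.7, -0.6, 27.6]
grip_width: 0.642
grasp_force: 88.2
clock: 6.55
position: [0.5462, -0.032, 0.1098]
ee_rot: [0.086, 0.996, 0.0, -0.002]
ft_force: [-15.2, -0.8, 25.9]
grip_width: 0.642
grasp_force: 88.9
clock: 6.85
position: [0.5472, -0.0323, 0.1101]
ee_rot: [0.086, 0.996, 0.001, -0.003]
ft_force: [-23.3, -0.5, 35.6]
grip_width: 0.642
grasp_force: 89.9
```

```bash
python3 -m inch '[[[0,0,-0.0025,0,0,0,1],[0,0,-0.0025,0,0,0,1],[0,0,-0.0025,0,0,0,1]]]';python3 -m inch '[[[-0.001,0,0,0,0,0,1],[-0.001,0,0,0,0,0,1],[-0.001,0,0,0,0,0,1]]]'; python3 -c "
from h import *
snap('side','s3.png');u=np.radians
p=st()[0]
polys=[corners(p[:2],u(-9.8),z) for z in (0,.125)]+[corners((.6573,-.0517),u(-9.8),z,.09,.1) for z in (0,.068)]
overlay('s3.png','o3.png','side',polys,(215,375,200,330),4.5)
"
```

```text
clock: 7.15
position: [0.5491, -0.032, 0.1108]
ee_rot: [0.086, 0.996, -0.0, -0.0]
ft_force: [-4.3, 0.0, 0.5]
grip_width: 0.642
grasp_force: 85.7
clock: 7.45
position: [0.5502, -0.0322, 0.1109]
ee_rot: [0.086, 0.996, -0.0, -0.0]
ft_force: [-3.6, -1.5, -2.4]
grip_width: 0.642
grasp_force: 85.7
```

View pics/o3.png

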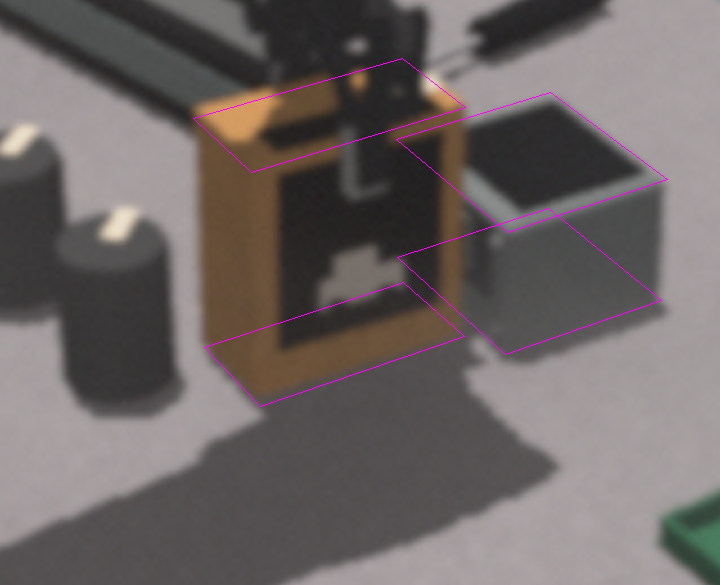

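```bash
for i in 1; do python3 -m inch '[[[-0.002,0,0,0,0,0,1],[-0.002,0,0,0,0,0,1],[-0.002,0,0,0,0,0,1]]]';python3 -m inch '[[[-0.002,0,0,0,0,0,1],[-0.002,0,0,0,0,0,1],[-0.002,0,0,0,0,0,1]]]';done
```

```text
clock: 7.8
position: [0.5517, -0.0324, 0.1109]
ee_rot: [0.086, 0.996, 0.0, -0.001]
ft_force: [-7.4, -1.3, 1.7]
grip_width: 0.645
grasp_force: 86.4
clock: 8.1
position: [0.5522, -0.0324, 0.1106]
ee_rot: [0.086, 0.996, 0.0, -0.003]
ft_force: [-16.4, 0.5, 7.9]
grip_width: 0.642
grasp_force: 87.0
```

```bash
python3 -m inch '[[[0.006,0,0,0,0,0,1],[0.012,0,-0.004,0,0,0,1],[0.014,-0.02,-0.006,0,0,0,1],[0.018,-0.06,-0.006,0,0,0,1],[0.03,-0.1,-0.006,0,0,0,1],[0.039,-0.137,-0.006,0,0,0.1,1],[0.039,-0.137,-0.006,0,0,0.25,1],[0.039,-0.137,-0.006,0,0,0.4,1],[0.039,-0.137,-0.006,0,0,0.55,1],[0.039,-0.137,-0.006,0,0,0.7,1]]]';python3 -m inch '[[[0,0,0,0,0,0.14,1],[0,0,0,0,0,0.28,1],[0,0,0,0,0,0.42,1],[0,0,0,0,0,0.56,1],[0,0,0,0,0,0.7,1],[0,0,0,0,0,0.84,1],[0,0,0,0,0,0.871,1],[0,0,0,0,0,0.871,1],[0,0,0,0,0,0.871,1]]]'; python3 -c "
from h import *
seq((.5556,-.0331,.116,-9.8),(.5556,-.0331,.1105,-9.8))
snap('top','t4.png')
"
```

```text
clock: 9.1
position: [0.4938, -0.1609, 0.118]
ee_rot: [0.425, 0.905, 0.001, 0.001]
ft_force: [0.4, -0.2, -2.1]
grip_width: 0.646
grasp_force: 85.5
clock: 10.0
position: [0.493, -0.1609, 0.1174]
ee_rot: [0.764, 0.645, 0.0, 0.0]
ft_force: [-0.4, -0.6, -1.8]
grip_width: 0.641
grasp_force: 85.5
pos [ 0.493  -0.1609  0.1174] toolY deg -9.63 j7 0.4 t 10.0
(0.5556, -0.0331, 0.116, -9.8) -> [0.1365 0.0403 0.0015] az 0.003
(0.5556, -0.0331, 0.1105, -9.8) -> [0.1364 0.0403 0.007 ] az 0.003
```

```bash
python3 -m inch '[[[0.03,0.01,0.0015,0,0,0.003,1],[0.06,0.02,0.0015,0,0,0.003,1],[0.095,0.03,0.0015,0,0,0.003,1],[0.12,0.04,0.0015,0,0,0.003,1],[0.1365,0.0403,0.0015,0,0,0.003,1],[0.1365,0.0403,0.003,0,0,0.003,1],[0.1365,0.0403,0.005,0,0,0.003,1],[0.1365,0.0403,0.005,0,0,0.003,1],[0.1365,0.0403,0.005,0,0,0.003,1]]]'; python3 -c "
from h import *
seq((.5556,-.0331,.1105,-9.8),(.5787,-.0371,.1105,-9.8))
snap('side','s5.png');u=np.radians
p=st()[0]
polys=[corners(p[:2],u(-99.8),z+p[2]-.11) for z in (0,.125)]
overlay('s5.png','o5.png','side',polys,(215,375,200,330),4.5)
"
```

```text
clock: 10.95
position: [0.5552, -0.0347, 0.1122]
ee_rot: [0.767, 0.642, 0.0, -0.0]
ft_force: [-0.6, -0.1, -1.5]
grip_width: 0.645
grasp_force: 85.6
pos [ 0.5552 -0.0347  0.1122] toolY deg -10.11 j7 0.19 t 10.95
(0.5556, -0.0331, 0.1105, -9.8) -> [0.0016 0.0002 0.0017] az -0.0054
(0.5787, -0.0371, 0.1105, -9.8) -> [0.0017 0.0236 0.0017] az -0.0054
```

View pics/o5.png

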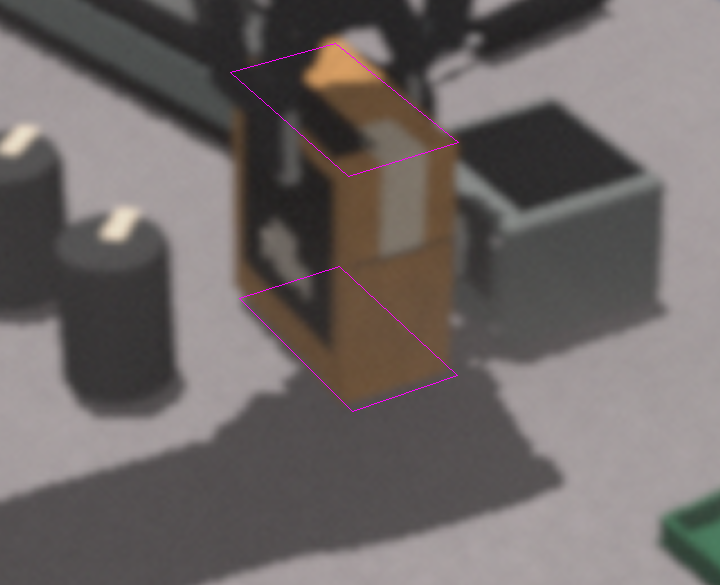

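```bash
python3 -m inch '[[[0.0008,0.005,0.0012,0,0,-0.005,1],[0.0008,0.01,0.0012,0,0,-0.005,1],[0.0008,0.014,0.0012,0,0,-0.005,1],[0.0008,0.017,0.0012,0,0,-0.005,1],[0.0008,0.019,0.0012,0,0,-0.005,1],[0.0008,0.021,0.0012,0,0,-0.005,1],[0.0008,0.021,0.0012,0,0,-0.005,1]]]'; python3 -m inch '[[[0,0.002,0,0,0,0,1],[0,0.002,0,0,0,0,1],[0,0.002,0,0,0,0,1]]]';python3 -m inch '[[[0,0.001,0,0,0,0,1],[0,0.001,0,0,0,0,1],[0,0.001,0,0,0,0,1]]]'
```

```text
clock: 11.7
position: [0.5763, -0.0363, 0.1108]
ee_rot: [0.764, 0.645, -0.0, -0.0]
ft_force: [-3.4, 0.3, 0.0]
grip_width: 0.642
grasp_force: 85.8
clock: 12.0
position: [0.5775, -0.0365, 0.1107]
ee_rot: [0.765, 0.645, -0.001, -0.001]
ft_force: [-6.8, 0.7, 2.8]
grip_width: 0.646
grasp_force: 86.2
clock: 12.3
position: [0.5778, -0.0366, 0.1105]
ee_rot: [0.765, 0.645, -0.001, -0.002]
ft_force: [-10.5, 2.4, 4.0]
grip_width: 0.642
grasp_force: 86.3
```

```bash
python3 -m inch '[[[0,0.001,0,0,0,0,1],[0,0.001,0,0,0,0,1],[0,-0.006,0,0,0,0,1],[0,-0.014,-0.004,0,0,0,1],[-0.02,-0.025,-0.006,0,0,0,1],[-0.06,-0.035,-0.006,0,0,0,1],[-0.1,-0.05,-0.006,0,0,0,1],[-0.137,-0.062,-0.006,0,0,0.1,1],[-0.137,-0.062,-0.006,0,0,0.25,1],[-0.137,-0.062,-0.006,0,0,0.4,1]]]';python3 -m inch '[[[0,0,0,0,0,0.14,1],[0,0,0,0,0,0.28,1],[0,0,0,0,0,0.42,1],[0,0,0,0,0,0.56,1],[0,0,0,0,0,0.7,1],[0,0,0,0,0,0.84,1],[0,0,0,0,0,0.98,1],[0,0,0,0,0,1.12,1],[0,0,0,0,0,1.17,1],[0,0,0,0,0,1.17,1]]]'; python3 -c "
from h import *
seq((.5359,-.0297,.116,-99.8),(.5359,-.0297,.111,-99.8))
"
```

```text
clock: 13.3
position: [0.4951, -0.1626, 0.1179]
ee_rot: [0.879, 0.476, 0.001, 0.0]
ft_force: [0.5, 1.0, -2.3]
grip_width: 0.643
grasp_force: 85.6
clock: 14.3
position: [0.4957, -0.1613, 0.1175]
ee_rot: [0.996, -0.084, 0.001, 0.0]
ft_force: [-0.4, -1.0, -1.7]
grip_width: 0.645
grasp_force: 85.6
pos [ 0.4957 -0.1613  0.1175] toolY deg -99.68 j7 -1.0 t 14.3
(0.5359, -0.0297, 0.116, -99.8) -> [ 0.0175 -0.1365  0.0015] az 0.0021
(0.5359, -0.0297, 0.111, -99.8) -> [ 0.0175 -0.1365  0.0065] az 0.0021
```

```bash
python3 -m inch '[[[0.004,-0.03,0.0015,0,0,0.002,1],[0.008,-0.06,0.0015,0,0,0.002,1],[0.012,-0.09,0.0015,0,0,0.002,1],[0.0165,-0.12,0.0015,0,0,0.002,1],[0.0165,-0.1365,0.0015,0,0,0.002,1],[0.0165,-0.1365,0.0025,0,0,0.002,1],[0.0165,-0.1365,0.004,0,0,0.002,1],[0.0165,-0.1365,0.005,0,0,0.002,1],[0.0165,-0.1365,0.005,0,0,0.002,1]]]'; python3 -c "
from h import *
seq((.5359,-.0297,.1107,-99.8),(.553,-.0327,.1107,-99.8))
snap('side','s6.png');u=np.radians
p=st()[0]
polys=[corners(p[:2],u(-9.8),z+p[2]-.11) for z in (0,.125)]
overlay('s6.png','o6.png','side',polys,(215,375,200,330),4.5)
"
```

```text
clock: 15.2
position: [0.534, -0.0308, 0.1119]
ee_rot: [0.996, -0.086, -0.0, -0.0]
ft_force: [-0.7, -0.1, -1.0]
grip_width: 0.642
grasp_force: 85.8
pos [ 0.534  -0.0308  0.1119] toolY deg -99.89 j7 -1.23 t 15.2
(0.5359, -0.0297, 0.1107, -99.8) -> [ 0.0017 -0.0014  0.0012] az -0.0016
(0.553, -0.0327, 0.1107, -99.8) -> [ 0.0191 -0.0014  0.0012] az -0.0016
```

View pics/o6.png

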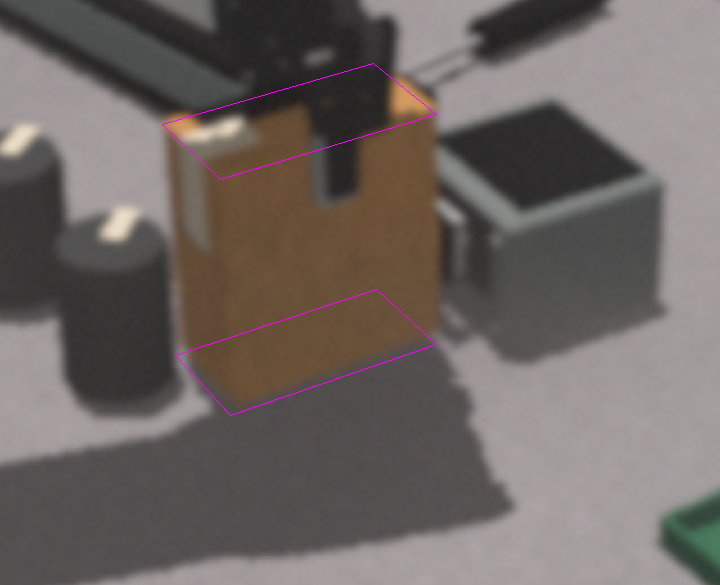

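```bash
for i in 1 2 ; do python3 -m inch '[[[0.0005,-0.0005,0.001,0,0,0,1],[0.0005,-0.0005,0.001,0,0,0,1],[0.0005,-0.0005,0.001,0,0,0,1]]]'; done;  python3 -m inch '[[[0,0,0.001,0,0,0,1],[0,0,0.001,0,0,0,1],[0,0,0.001,0,0,0,1]]]'
```

```text
clock: 15.55
position: [0.535, -0.0292, 0.111]
ee_rot: [0.996, -0.085, -0.0, -0.0]
ft_force: [-0.0, -0.5, -0.7]
grip_width: 0.641
grasp_force: 85.8
clock: 15.85
position: [0.5355, -0.0286, 0.1099]
ee_rot: [0.996, -0.085, -0.0, -0.0]
ft_force: [-0.5, 0.0, -2.0]
grip_width: 0.642
grasp_force: 85.8
clock: 16.15
position: [0.536, -0.0287, 0.1095]
ee_rot: [0.996, -0.085, 0.0, -0.0]
ft_force: [-0.1, 0.6, 5.5]
grip_width: 0.641
grasp_force: 86.6
```

```bash
python3 -m inch '[[[0.005,0.001,-0.001,0,0,0,1],[0.009,0.001,-0.001,0,0,0,1],[0.012,0.001,-0.001,0,0,0,1],[0.0145,0.001,-0.001,0,0,0,1],[0.0145,0.001,-0.001,0,0,0,1],[0.0145,0.001,-0.001,0,0,0,1]]]';for i in 1 2 ; do python3 -m inch '[[[0.0015,0,0,0,0,0,1],[0.0015,0,0,0,0,0,1],[0.0015,0,0,0,0,0,1]]]'; done
```

```text
clock: 16.75
position: [0.5481, -0.0318, 0.1092]
ee_rot: [0.996, -0.085, -0.002, -0.0]
ft_force: [-8.3, 2.0, 2.1]
grip_width: 0.644
grasp_force: 86.4
clock: 17.05
position: [0.5486, -0.0319, 0.1089]
ee_rot: [0.996, -0.085, -0.003, -0.001]
ft_force: [-13.0, 3.3, 4.4]
grip_width: 0.643
grasp_force: 86.6
clock: 17.35
position: [0.5496, -0.0322, 0.1087]
ee_rot: [0.996, -0.086, -0.004, -0.001]
ft_force: [-14.8, 4.1, 4.0]
grip_width: 0.644
grasp_force: 86.5
```

All three presses reached the stop, and the face positions agree within 1 mm. Next is the tray.

```bash
python3 -m inch '[[[-0.006,0,0,0,0,0,1],[-0.014,0,-0.004,0,0,0,1],[-0.016,0.02,-0.006,0,0,0,1],[-0.02,0.06,-0.006,0,0,0,1],[-0.024,0.1,-0.006,0,0,0,1],[-0.027,0.134,-0.01,0,0,-0.14,1],[-0.027,0.134,-0.02,0,0,-0.28,1],[-0.027,0.134,-0.03,0,0,-0.42,1],[-0.027,0.134,-0.03,0,0,-0.56,1],[-0.027,0.134,-0.03,0,0,-0.7,1]]]';python3 -m inch '[[[0,0,0,0,0,-0.14,1],[0,0,0,0,0,-0.28,1],[0,0,0,0,0,-0.42,1],[0,0,0,0,0,-0.56,1],[0,0,0,0,0,-0.7,1],[0,0,0,0,0,-0.84,1],[0,0,0,0,0,-0.91,1],[0,0,0,0,0,-0.91,1]]]'; python3 -c "
from h import *
seq((.6127,-.337,.14,-7.5),(.6127,-.337,.1155,-7.5))
"
```

```text
clock: 18.35
position: [0.5036, -0.1614, 0.1409]
ee_rot: [0.965, 0.264, 0.001, 0.001]
ft_force: [-0.2, -0.0, -2.7]
grip_width: 0.64
grasp_force: 85.7
clock: 19.15
position: [0.5034, -0.1613, 0.1406]
ee_rot: [0.752, 0.659, 0.001, 0.001]
ft_force: [-0.4, 0.9, -1.5]
grip_width: 0.643
grasp_force: 85.7
pos [ 0.5034 -0.1613  0.1406] toolY deg -7.55 j7 0.33 t 19.15
(0.6127, -0.337, 0.14, -7.5) -> [-0.1598  0.1315  0.0009] az -0.0009
(0.6127, -0.337, 0.1155, -7.5) -> [-0.1598  0.1314  0.0254] az -0.0009
```

```bash
python3 -m inch '[[[-0.03,0.025,0,0,0,0,1],[-0.065,0.055,0,0,0,0,1],[-0.1,0.085,0,0,0,0,1],[-0.13,0.11,0,0,0,0,1],[-0.15,0.125,0,0,0,0,1],[-0.16,0.131,0,0,0,0,1],[-0.16,0.131,0,0,0,0,1],[-0.16,0.131,0.015,0,0,0,1],[-0.16,0.131,0.021,0,0,0,1],[-0.16,0.131,0.021,0,0,0,1]]]'; for i in 1 2 3; do python3 -m inch '[[[0,0,0.0015,0,0,0,1],[0,0,0.0015,0,0,0,1],[0,0,0.0015,0,0,0,1]]]'; done; python3 -c "
from h import *
seq((.6127,-.337,.14,-7.5))
snap('side','s7.png')
"
```

```text
clock: 20.15
position: [0.6116, -0.3339, 0.1173]
ee_rot: [0.752, 0.66, -0.0, -0.001]
ft_force: [0.1, 0.3, -1.2]
grip_width: 0.647
grasp_force: 85.9
clock: 20.45
position: [0.6123, -0.3358, 0.1178]
ee_rot: [0.752, 0.659, 0.0, 0.0]
ft_force: [0.5, -0.3, -1.2]
grip_width: 0.645
grasp_force: 85.9
clock: 20.75
position: [0.6121, -0.3359, 0.116]
ee_rot: [0.752, 0.659, 0.0, -0.0]
ft_force: [-0.3, -0.6, -2.4]
grip_width: 0.643
grasp_force: 85.9
clock: 21.05
position: [0.6121, -0.3358, 0.1144]
ee_rot: [0.752, 0.659, -0.0, -0.0]
ft_force: [-0.1, -1.1, -1.5]
grip_width: 0.642
grasp_force: 85.9
pos [ 0.6121 -0.3358  0.1144] toolY deg -7.53 j7 0.65 t 21.05
(0.6127, -0.337, 0.14, -7.5) -> [-0.0011  0.0007 -0.0256] az -0.0005
```

View pics/s7.png

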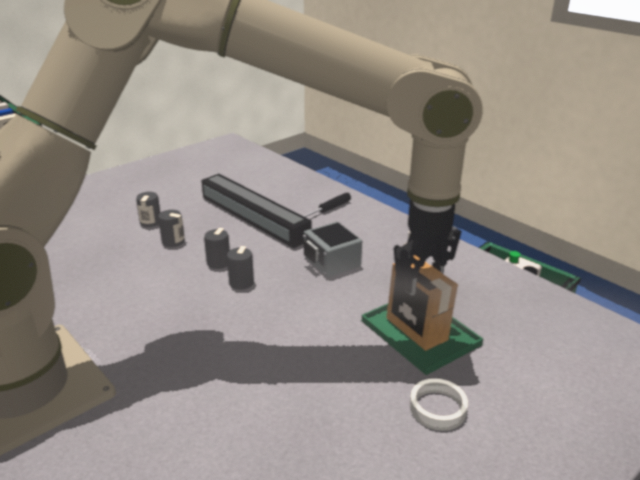

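The carton is over the tray's middle. The nearest tin has shifted slightly, from (247,272) to (240,268). I lower until contact, then release.

```bash
for i in 1 2; do python3 -m inch '[[[0,0,0.001,0,0,0,1],[0,0,0.001,0,0,0,1],[0,0,0.001,0,0,0,1]]]' | grep -E 'pos|ft'; done
```

```text
position: [0.6122, -0.3359, 0.1135]
ft_force: [0.8, -0.3, -1.4]
position: [0.6123, -0.3358, 0.1132]
ft_force: [-2.6, 3.0, 5.6]
```

```bash
python3 -m inch '[[[0,0,0,0,0,0,0.1],[0,0,0,0,0,0,-0.4],[0,0,0,0,0,0,-1],[0,0,0,0,0,0,-1],[0,0,0,0,0,0,-1],[0,0,-0.03,0,0,0,-1],[0,0,-0.08,0,0,0,-1],[0,0,-0.1,0,0,0,-1],[0,0,-0.1,0,0,0,-1]]]'
python3 - <<'E'
from h import *
snap('top','t8.png');snap('side','s8.png');t=cv2.imread('pics/t8.png')
for c in ('top','side'):
    for n in ('tin1','carton'): print(n,c,[(np.round(d['pixel'],1).tolist(),round(d['conf'],2), ray(c,d['pixel'],.05)[:2].round(3).tolist()) for d in spotter.look_for(n,c)])
a=cv2.resize(t[260:330,135:345],None,fx=3.8,fy=3.8,interpolation=cv2.INTER_CUBIC)
b=cv2.resize(cv2.imread('pics/s8.png')[230:380,340:500],None,fx=2,fy=2,interpolation=cv2.INTER_CUBIC)
o=np.zeros((580,800,3),np.uint8);o[:266,:798]=a;o[270:570,:320]=b;cv2.imwrite('pics/m8.png',o)
E
```

```text
clock: 22.6
position: [0.6132, -0.3371, 0.2165]
ee_rot: [0.752, 0.659, 0.001, 0.003]
ft_force: [0.1, 0.2, -1.3]
grip_width: 1.002
grasp_force: 0.0
tin1 top [([201.1, 304.4], 0.96, [0.446, 0.257]), ([296.1, 299.9], 0.85, [0.452, 0.026]), ([255.1, 294.0], 0.74, [0.468, 0.125]), ([153.1, 304.5], 0.58, [0.448, 0.374])]
carton top []
tin1 side [([150.4, 208.2], 0.94, [0.437, 0.355]), ([172.9, 226.9], 0.93, [0.431, 0.239]), ([239.0, 271.2], 0.76, [0.439, -0.009]), ([217.5, 245.4], 0.71, [0.462, 0.104])]
carton side [([418.3, 302.7], 0.9, [0.629, -0.317]), ([151.3, 208.3], 0.75, [0.439, 0.353])]
```

View pics/m8.png

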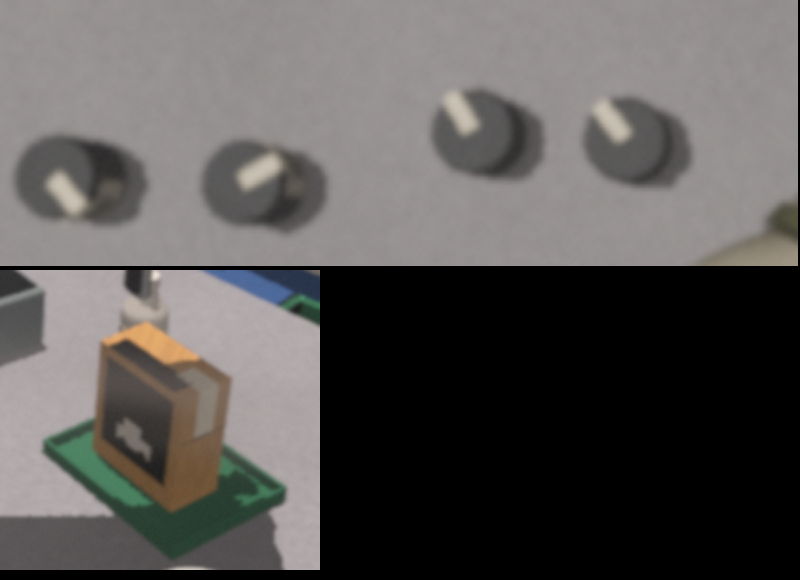

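Carton stands in the tray. The rightmost tin was knocked to lid centre (625,138) in the crop, with its strip pointing up-left. I'll measure the tins numerically from the strips, which run from lid centre to rim.

```bash
cat >> h.py <<'E'
def tins(fn=None,x0=100,x1=360,y0=200,y1=340):
    t=cv2.imread('pics/'+fn) if fn else snap('top')
    f=4;g=cv2.resize(cv2.cvtColor(t,6),None,fx=f,fy=f,interpolation=cv2.INTER_CUBIC)
    m=(g>168).astype(np.uint8);m[:y0*f]=0;m[y1*f:]=0;m[:,:x0*f]=0;m[:,x1*f:]=0
    out=[]
    for c in cv2.findContours(m,0,1)[0]:
        A=cv2.contourArea(c)/f/f
        if not 12<A<80: continue
        (cx,cy),(w,h),a=cv2.minAreaRect(c);b=cv2.boxPoints(((cx,cy),(w,h),a))
        e=b[1]-b[0] if np.linalg.norm(b[1]-b[0])>np.linalg.norm(b[2]-b[1]) else b[2]-b[1]
        L=np.linalg.norm(e)/f;d=e/np.linalg.norm(e);q=np.array([cx,cy])
        # lid side is dark: the inner end has dark pixels beyond it, symmetric lid
        def dark(s): 
            p=(q+s*d*10*f).astype(int);return g[p[1]-6:p[1]+7,p[0]-6:p[0]+7].mean()
        if dark(1)<dark(-1): d=-d      # d points to the rim
        cpx=(q-d*(L/2)*f+.5)/f-.5;rim=(q+d*(L/2)*f+.5)/f-.5
        W=ray('top',cpx,.072);Q=ray('top',rim,.072);v=Q-W
        out.append((W[0].round(4),W[1].round(4),np.degrees(np.arctan2(v[1],v[0])).round(1)))
        print('tin',np.round(cpx,1),'L %.1f A %.0f'%(L,A),'xy',W[:2].round(4),'label yaw',out[-1][2],'striplen',np.linalg.norm(v).round(4))
    return out
E
python3 - <<'E'
from h import *
tins('t8.png');tins('t0.png')
for n,c in dict(A=(57,178),B=(243,183),C=(474,131),D=(626,139)).items():
    q=np.array(c)/3.8+[135,260];print(n,q.round(1),ray('top',q,.072)[:2].round(4))
a=(.6448,.2224);print([proj('top',(0.6448,.2224,.055))])
E
```

```text
tin [148.9 306.5] L 10.1 A 36 xy [0.4428 0.377 ] label yaw -140.6 striplen 0.0246
tin [198.4 307.1] L 10.2 A 34 xy [0.4386 0.258 ] label yaw -60.8 striplen 0.024
tin [298.6 295.4] L 11.0 A 38 xy [0.4611 0.0182] label yaw 37.3 striplen 0.0263
tin [258.4 293.3] L 10.9 A 38 xy [0.4683 0.1143] label yaw 32.4 striplen 0.0262
tin [148.9 306.5] L 10.0 A 34 xy [0.4428 0.377 ] label yaw -140.9 striplen 0.0243
tin [198.5 307.2] L 10.0 A 33 xy [0.4386 0.2577] label yaw -60.1 striplen 0.0236
tin [307.6 294.9] L 10.8 A 35 xy [ 0.4618 -0.0034] label yaw -1.0 striplen 0.0256
tin [258.3 293.2] L 10.7 A 36 xy [0.4684 0.1145] label yaw 32.1 striplen 0.0257
A [150.  306.8] [0.442  0.3743]
B [198.9 308.2] [0.4362 0.2566]
C [259.7 294.5] [0.4654 0.1111]
D [299.7 296.6] [0.4582 0.0155]
[array([215.47270963, 222.99908247])]
```

```bash
python3 -c "
from h import *
seq((.460,.017,.15,-7.5),(.460,.017,.042,-7.5),(.565,.020,.05,-7.5))"
```

```text
pos [ 0.6118 -0.3354  0.211 ] toolY deg -7.53 j7 0.61 t 22.9
(0.46, 0.017, 0.15, -7.5) -> [ 0.3295 -0.1965  0.0616] az -0.0005
(0.46, 0.017, 0.042, -7.5) -> [ 0.3294 -0.1963  0.1696] az -0.0005
(0.565, 0.02, 0.05, -7.5) -> [ 0.3461 -0.0926  0.1614] az -0.0005
```

```bash
python3 -m inch '[[[0.04,-0.024,0,0,0,0,-1],[0.083,-0.05,0,0,0,0,-1],[0.126,-0.075,0,0,0,0,-1],[0.17,-0.1,0.01,0,0,0,-1],[0.21,-0.125,0.02,0,0,0,-1],[0.25,-0.15,0.03,0,0,0,-1],[0.29,-0.175,0.04,0,0,0,-1],[0.3295,-0.1965,0.06,0,0,0,-1],[0.3295,-0.1965,0.06,0,0,0,-1],[0.3295,-0.1965,0.06,0,0,0,-1]]]'; python3 -c "
from h import *
seq((.460,.017,.042,-7.5))
snap('side');print([(np.round(d['pixel'],1).tolist(),round(d['conf'],2), ray('side',d['pixel'],.04)[:2].round(3).tolist()) for d in spotter.look_for('tin1','side')])
print(proj('side',(.46,.017,.036)))"
```

```text
clock: 23.9
position: [0.4598, 0.0175, 0.1519]
ee_rot: [0.751, 0.66, -0.0, -0.0]
ft_force: [-0.3, -0.6, 1.2]
grip_width: 1.002
grasp_force: 0.0
pos [0.4598 0.0175 0.1519] toolY deg -7.38 j7 -0.22 t 23.9
(0.46, 0.017, 0.042, -7.5) -> [-0.0005  0.0004  0.1099] az 0.0021
[([149.4, 208.2], 0.96, [0.444, 0.374]), ([170.4, 227.1], 0.93, [0.435, 0.258]), ([240.8, 269.3], 0.83, [0.454, 0.007]), ([213.8, 244.6], 0.6, [0.467, 0.126]), ([307.0, 248.4], 0.16, [0.61, -0.021])]
[240.46145982 267.75261744]
```

```bash
python3 -m inch '[[[0,0,0.045,0,0,0,-1],[0,0,0.085,0,0,0,-1],[0,0,0.109,0,0,0,-1],[0,0,0.109,0,0,0,-1],[0,0,0.109,0,0,0,1],[0,0,0.109,0,0,0,1],[0,0,0.109,0,0,0,1],[0,0,0.109,0,0,0,1],[0,0,0.109,0,0,0,1],[0,0,0.101,0,0,0,1]]]' 60; python3 -c "
from h import *
seq((.565,.02,.051,-7.5),(.5651,.0988,.051,-42.5),(.5651,.0988,.043,-42.5))"
```

```text
clock: 25.0
position: [0.4607, 0.0166, 0.0523]
ee_rot: [0.752, 0.659, 0.0, -0.0]
ft_force: [-0.5, -0.5, -3.3]
grip_width: 0.617
grasp_force: 63.2
pos [0.4607 0.0166 0.0523] toolY deg -7.54 j7 -0.02 t 25.0
(0.565, 0.02, 0.051, -7.5) -> [0.0171 0.1029 0.0014] az -0.0007
(0.5651, 0.0988, 0.051, -42.5) -> [0.0952 0.0927 0.0014] az 0.6102
(0.5651, 0.0988, 0.043, -42.5) -> [0.0952 0.0927 0.0094] az 0.6102
```

```bash
python3 -m inch '[[[0.01,0.035,0.001,0,0,0.1,1],[0.02,0.07,0.001,0,0,0.22,1],[0.05,0.093,0.001,0,0,0.34,1],[0.08,0.093,0.001,0,0,0.46,1],[0.095,0.093,0.001,0,0,0.58,1],[0.095,0.093,0.001,0,0,0.61,1],[0.095,0.093,0.005,0,0,0.61,1],[0.095,0.093,0.0075,0,0,0.61,1],[0.095,0.093,0.0075,0,0,0.61,1]]]'; python3 -c "
from h import *
seq((.5651,.0988,.043,-42.5));tins()"
```

```text
clock: 25.9
position: [0.5652, 0.0976, 0.0453]
ee_rot: [0.915, 0.403, 0.0, -0.001]
ft_force: [-6.1, 1.0, 13.3]
grip_width: 0.622
grasp_force: 65.1
pos [0.5652 0.0976 0.0453] toolY deg -42.45 j7 -0.56 t 25.9
(0.5651, 0.0988, 0.043, -42.5) -> [ 0.0008 -0.0009  0.0023] az 0.0009
tin [148.7 306.5] L 10.2 A 37 xy [0.4429 0.3774] label yaw -139.5 striplen 0.025
tin [254.5 286.2] L 8.2 A 26 xy [0.4854 0.1236] label yaw -153.7 striplen 0.0197
```

```bash
python3 -m inch '[[[0,0,-0.001,0,0,0,1],[0,0,-0.0015,0,0,0,-0.5],[0,0,-0.0015,0,0,0,-0.5],[0,0,-0.0015,0,0,0,-0.5],[0,0,-0.0015,0,0,0,-0.5],[0,0,-0.04,0,0,0,-0.5],[0,0,-0.085,0,0,0,-0.6],[0,0,-0.11,0,0,0,-1],[0,0,-0.11,0,0,0,-1]]]'; python3 -c "
from h import *
seq((.4672,.1130,.154,-15),(.4672,.1130,.042,-15))"
```

```text
clock: 26.85
position: [0.5671, 0.0986, 0.1574]
ee_rot: [0.915, 0.403, 0.003, 0.0]
ft_force: [0.3, -0.7, 0.0]
grip_width: 1.0
grasp_force: 0.0
pos [0.5671 0.0986 0.1574] toolY deg -42.49 j7 -0.66 t 26.85
(0.4672, 0.113, 0.154, -15) -> [-0.0569 -0.0834  0.0029] az -0.4798
(0.4672, 0.113, 0.042, -15) -> [-0.0574 -0.0837  0.1149] az -0.4798
```

```bash
python3 -m inch '[[[-0.02,-0.03,0,0,0,-0.14,-1],[-0.04,-0.06,0.002,0,0,-0.28,-1],[-0.057,-0.083,0.002,0,0,-0.42,-1],[-0.057,-0.083,0.003,0,0,-0.48,-1],[-0.057,-0.083,0.003,0,0,-0.48,-1],[-0.057,-0.083,0.003,0,0,-0.48,-1]]]'; python3 -c "
from h import *
seq((.4672,.1130,.042,-15))
snap('side');print([(np.round(d['pixel'],1).tolist(),round(d['conf'],2), ray('side',d['pixel'],.04)[:2].round(3).tolist()) for d in spotter.look_for('tin1','side')])
tins()"
```

```text
clock: 27.45
position: [0.4656, 0.1125, 0.1508]
ee_rot: [0.794, 0.608, -0.0, 0.0]
ft_force: [-0.1, 1.3, 0.8]
grip_width: 0.999
grasp_force: 0.0
pos [0.4656 0.1125 0.1508] toolY deg -15.1 j7 -0.47 t 27.45
(0.4672, 0.113, 0.042, -15) -> [0.0009 0.0014 0.1088] az -0.0017
[([172.2, 227.3], 0.89, [0.437, 0.254]), ([215.1, 248.3], 0.82, [0.46, 0.111]), ([255.5, 239.0], 0.72, [0.55, 0.085]), ([147.8, 209.7], 0.71, [0.437, 0.37])]
tin [148.8 306.6] L 10.1 A 37 xy [0.4426 0.3771] label yaw -139.5 striplen 0.0246
tin [264.7 252.1] L 10.6 A 36 xy [0.5671 0.0986] label yaw 2.1 striplen 0.0258
```

```bash
python3 -m inch '[[[0,0.001,0.045,0,0,0,-1],[0,0.001,0.085,0,0,0,-1],[0,0.001,0.108,0,0,0,-1],[0,0.001,0.108,0,0,0,-1],[0,0.001,0.108,0,0,0,1],[0,0.001,0.108,0,0,0,1],[0,0.001,0.108,0,0,0,1],[0,0.001,0.108,0,0,0,1],[0,0.001,0.108,0,0,0,1],[0,0.001,0.1,0,0,0,1]]]' 60; python3 -c "
from h import *
seq((.5616,.1787,.051,-45),(.5616,.1787,.044,-45))"
```

```text
clock: 28.6
position: [0.4665, 0.1125, 0.0518]
ee_rot: [0.793, 0.609, 0.0, -0.0]
ft_force: [0.2, -1.0, -1.9]
grip_width: 0.618
grasp_force: 63.1
pos [0.4665 0.1125 0.0518] toolY deg -14.99 j7 -0.26 t 28.6
(0.5616, 0.1787, 0.051, -45) -> [0.0885 0.0747 0.0008] az 0.5238
(0.5616, 0.1787, 0.044, -45) -> [0.0885 0.0747 0.0078] az 0.5238
```

```bash
python3 -m inch '[[[0.03,0.012,0.001,0,0,0.1,1],[0.06,0.03,0.001,0,0,0.22,1],[0.085,0.055,0.001,0,0,0.34,1],[0.0885,0.0747,0.001,0,0,0.46,1],[0.0885,0.0747,0.001,0,0,0.524,1],[0.0885,0.0747,0.001,0,0,0.524,1],[0.0885,0.0747,0.004,0,0,0.524,1],[0.0885,0.0747,0.0065,0,0,0.524,1],[0.0885,0.0747,0.0065,0,0,0.524,1]]]'
```

```text
clock: 29.5
position: [0.5612, 0.1789, 0.0448]
ee_rot: [0.924, 0.383, 0.0, -0.001]
ft_force: [-2.2, 0.9, 1.1]
grip_width: 0.623
grasp_force: 63.7
```

```bash
python3 -m inch '[[[0,0,-0.0005,0,0,0,1],[0,0,-0.0005,0,0,0,-0.5],[0,0,-0.0005,0,0,0,-0.5],[0,0,-0.0005,0,0,0,-0.5],[0,0,-0.0005,0,0,0,-0.5],[0,0,-0.04,0,0,0,-0.5],[0,0,-0.085,0,0,0,-0.6],[0,0,-0.11,0,0,0,-1],[0,0,-0.11,0,0,0,-1]]]'; python3 -c "
from h import *
seq((.4375,.2573,.154,-40),(.4375,.2573,.042,-40))
tins()"
```

```text
clock: 30.4
position: [0.5634, 0.1787, 0.1581]
ee_rot: [0.924, 0.383, 0.003, -0.0]
ft_force: [-0.3, -0.9, -0.1]
grip_width: 1.0
grasp_force: 0.0
pos [0.5634 0.1787 0.1581] toolY deg -45.02 j7 -0.79 t 30.4
(0.4375, 0.2573, 0.154, -40) -> [-0.0335 -0.1446  0.0037] az -0.0876
(0.4375, 0.2573, 0.042, -40) -> [-0.0341 -0.1448  0.1157] az -0.0876
tin [230.9 244.6] L 10.0 A 28 xy [0.5874 0.1808] label yaw -179.8 striplen 0.0244
```

```bash
python3 -m inch '[[[-0.01,-0.04,0,0,0,-0.05,-1],[-0.02,-0.085,0.002,0,0,-0.0876,-1],[-0.03,-0.12,0.002,0,0,-0.0876,-1],[-0.0335,-0.1446,0.003,0,0,-0.0876,-1],[-0.0335,-0.1446,0.003,0,0,-0.0876,-1],[-0.0335,-0.1446,0.003,0,0,-0.0876,-1]]]'; python3 -c "
from h import *
seq((.4375,.2573,.042,-40))
snap('side');print([(np.round(d['pixel'],1).tolist(),round(d['conf'],2), ray('side',d['pixel'],.04)[:2].round(3).tolist()) for d in spotter.look_for('tin1','side')])
tins()"
```

```text
clock: 31.05
position: [0.4349, 0.2574, 0.1509]
ee_rot: [0.906, 0.424, -0.0, 0.0]
ft_force: [0.1, -0.7, 0.1]
grip_width: 1.002
grasp_force: 0.0
pos [0.4349 0.2574 0.1509] toolY deg -39.88 j7 -1.03 t 31.05
(0.4375, 0.2573, 0.042, -40) -> [0.0017 0.0021 0.1089] az 0.0021
[([149.9, 209.1], 0.91, [0.442, 0.369]), ([170.5, 228.1], 0.77, [0.432, 0.254]), ([224.2, 225.7], 0.72, [0.532, 0.181]), ([257.4, 239.5], 0.6, [0.552, 0.081])]
tin [232.2 268.4] L 10.5 A 38 xy [0.5296 0.1772] label yaw 0.2 striplen 0.0255
tin [264.8 252.1] L 10.6 A 37 xy [0.567  0.0984] label yaw 2.5 striplen 0.0259
```

```bash
python3 -m inch '[[[0.001,0.001,0.045,0,0,0,-1],[0.001,0.001,0.085,0,0,0,-1],[0.001,0.001,0.108,0,0,0,-1],[0.001,0.001,0.108,0,0,0,-1],[0.001,0.001,0.108,0,0,0,1],[0.001,0.001,0.108,0,0,0,1],[0.001,0.001,0.108,0,0,0,1],[0.001,0.001,0.108,0,0,0,1],[0.001,0.001,0.108,0,0,0,1],[0.001,0.001,0.1,0,0,0,1]]]' 60; python3 -c "
from h import *
seq((.5582,.2587,.051,23),(.5582,.2587,.044,23))"
```

```text
clock: 32.2
position: [0.437, 0.2573, 0.0523]
ee_rot: [0.906, 0.423, 0.0, -0.0]
ft_force: [0.1, -0.1, -2.7]
grip_width: 0.619
grasp_force: 63.2
pos [0.437  0.2573 0.0523] toolY deg -39.98 j7 -0.9 t 32.2
(0.5582, 0.2587, 0.051, 23) -> [0.0789 0.092  0.0013] az -1.0992
(0.5582, 0.2587, 0.044, 23) -> [0.0789 0.092  0.0083] az -1.0992
```

```bash
python3 -m inch '[[[0.016,0.018,0.001,0,0,-0.13,1],[0.032,0.036,0.001,0,0,-0.27,1],[0.048,0.056,0.001,0,0,-0.41,1],[0.064,0.075,0.001,0,0,-0.55,1],[0.0789,0.092,0.001,0,0,-0.69,1],[0.0789,0.092,0.001,0,0,-0.83,1],[0.0789,0.092,0.001,0,0,-0.97,1],[0.0789,0.092,0.001,0,0,-1.09,1],[0.0789,0.092,0.001,0,0,-1.09,1],[0.0789,0.092,0.001,0,0,-1.09,1]]]';python3 -m inch '[[[0,0,0.003,0,0,0,1],[0,0,0.0055,0,0,0,1],[0,0,0.0055,0,0,0,1],[0,0,0.0055,0,0,0,1]]]'
```

```text
clock: 33.2
position: [0.5583, 0.2588, 0.0513]
ee_rot: [0.557, 0.83, 0.0, 0.0]
ft_force: [-0.7, 0.0, -2.4]
grip_width: 0.616
grasp_force: 63.7
clock: 33.6
position: [0.5582, 0.2586, 0.0453]
ee_rot: [0.556, 0.831, 0.0, -0.0]
ft_force: [-2.7, 0.0, 4.2]
grip_width: 0.624
grasp_force: 63.9
```

```bash
python3 -m inch '[[[0,0,0,0,0,0,1],[0,0,0,0,0,0,-0.5],[0,0,0,0,0,0,-0.5],[0,0,0,0,0,0,-0.5],[0,0,0,0,0,0,-0.5],[0,0,-0.04,0,0,0,-0.5],[0,0,-0.085,0,0,0,-0.6],[0,0,-0.11,0,0,0,-1],[0,0,-0.11,0,0,0,-1]]]'; python3 -c "
from h import *
seq((.4432,.3765,.154,-92),(.4432,.3765,.042,-92))
tins()"
```

```text
clock: 34.5
position: [0.5601, 0.2591, 0.159]
ee_rot: [0.556, 0.831, 0.003, 0.001]
ft_force: [0.4, -0.0, 0.5]
grip_width: 0.999
grasp_force: 0.0
pos [0.5601 0.2591 0.159 ] toolY deg 22.45 j7 0.13 t 34.5
(0.4432, 0.3765, 0.154, -92) -> [ 0.1531 -0.0633  0.0048] az 1.9975
(0.4432, 0.3765, 0.042, -92) -> [ 0.153  -0.064   0.1168] az 1.9975
tin [264.8 252.1] L 10.6 A 38 xy [0.567  0.0985] label yaw 2.2 striplen 0.0259
tin [143.  220.3] L 29.8 A 80 xy [0.6529 0.397 ] label yaw 107.9 striplen 0.0723
```

```bash
python3 -m inch '[[[0.03,-0.012,0,0,0,0.14,-1],[0.06,-0.025,0.002,0,0,0.28,-1],[0.09,-0.04,0.002,0,0,0.42,-1],[0.12,-0.05,0.003,0,0,0.56,-1],[0.153,-0.063,0.004,0,0,0.7,-1],[0.153,-0.063,0.004,0,0,0.84,-1],[0.153,-0.063,0.004,0,0,0.98,-1],[0.153,-0.063,0.004,0,0,1.12,-1],[0.153,-0.063,0.004,0,0,1.26,-1],[0.153,-0.063,0.004,0,0,1.4,-1]]]'; python3 -m inch '[[[0,0,0,0,0,0.14,-1],[0,0,0,0,0,0.28,-1],[0,0,0,0,0,0.42,-1],[0,0,0,0,0,0.56,-1],[0,0,0,0,0,0.6,-1],[0,0,0,0,0,0.6,-1]]]';python3 -c "
from h import *
seq((.4432,.3765,.042,-92))
snap('side');print([(np.round(d['pixel'],1).tolist(),round(d['conf'],2), ray('side',d['pixel'],.04)[:2].round(3).tolist()) for d in spotter.look_for('tin1','side')])
tins()"
```

```text
clock: 35.55
position: [0.4409, 0.3754, 0.1497]
ee_rot: [0.961, 0.275, -0.001, 0.001]
ft_force: [-0.3, 0.3, -0.7]
grip_width: 1.001
grasp_force: 0.0
clock: 36.15
position: [0.441, 0.3754, 0.1497]
ee_rot: [1.0, -0.019, -0.0, 0.001]
ft_force: [0.2, -0.1, 0.3]
grip_width: 1.001
grasp_force: 0.0
pos [0.441  0.3754 0.1497] toolY deg -92.16 j7 -1.96 t 36.15
(0.4432, 0.3765, 0.042, -92) -> [ 0.0022 -0.0014  0.1077] az -0.0028
[([257.2, 238.4], 0.9, [0.554, 0.085]), ([220.0, 226.3], 0.72, [0.523, 0.186]), ([213.8, 204.9], 0.71, [0.572, 0.285]), ([147.2, 209.2], 0.6, [0.437, 0.373]), ([416.6, 303.2], 0.42, [0.636, -0.308])]
tin [232.2 268.4] L 10.5 A 37 xy [0.5296 0.1772] label yaw 0.2 striplen 0.0255
tin [198.2 255.4] L 10.2 A 35 xy [0.5631 0.2599] label yaw 0.7 striplen 0.0251
tin [264.8 252.1] L 10.6 A 37 xy [0.5671 0.0986] label yaw 2.1 striplen 0.0258
```

```bash
python3 -m inch '[[[0.001,0,0.045,0,0,0,-1],[0.001,0,0.085,0,0,0,-1],[0.001,0,0.107,0,0,0,-1],[0.001,0,0.107,0,0,0,-1],[0.001,0,0.107,0,0,0,1],[0.001,0,0.107,0,0,0,1],[0.001,0,0.107,0,0,0,1],[0.001,0,0.107,0,0,0,1],[0.001,0,0.107,0,0,0,1],[0.001,0,0.099,0,0,0,1]]]' 60; python3 -c "
from h import *
seq((.5547,.3386,.051,51),(.5547,.3386,.044,51))"
```

```text
clock: 37.3
position: [0.4425, 0.376, 0.0528]
ee_rot: [1.0, -0.018, 0.0, -0.0]
ft_force: [-0.4, 0.3, -1.9]
grip_width: 0.621
grasp_force: 63.0
pos [0.4425 0.376  0.0528] toolY deg -92.11 j7 -1.89 t 37.3
(0.5547, 0.3386, 0.051, 51) -> [0.1135 0.0332 0.0017] az -2.4977
(0.5547, 0.3386, 0.044, 51) -> [0.1135 0.0332 0.0087] az -2.4977
```

```bash
python3 -m inch '[[[0.01,0,0,0,0,-0.14,1],[0.02,0,0,0,0,-0.28,1],[0.03,0.005,0,0,0,-0.42,1],[0.04,0.01,0,0,0,-0.56,1],[0.05,0.015,0,0,0,-0.7,1],[0.06,0.02,0,0,0,-0.84,1],[0.075,0.025,0,0,0,-0.98,1],[0.09,0.03,0,0,0,-1.12,1],[0.105,0.0332,0,0,0,-1.26,1],[0.1135,0.0332,0,0,0,-1.4,1]]]'; python3 -m inch '[[[0,0,0,0,0,-0.14,1],[0,0,0,0,0,-0.28,1],[0,0,0,0,0,-0.42,1],[0,0,0,0,0,-0.56,1],[0,0,0,0,0,-0.7,1],[0,0,0,0,0,-0.84,1],[0,0,0,0,0,-0.98,1],[0,0,0,0,0,-1.097,1],[0,0,0,0,0,-1.097,1],[0,0,0,0,0,-1.097,1]]]';python3 -c "
from h import *
seq((.5547,.3386,.0455,51));tins()"
```

```text
clock: 38.3
position: [0.5564, 0.3373, 0.0534]
ee_rot: [0.775, 0.632, 0.001, 0.001]
ft_force: [1.1, 0.1, -1.8]
grip_width: 0.622
grasp_force: 63.0
clock: 39.3
position: [0.555, 0.3383, 0.0528]
ee_rot: [0.336, 0.942, 0.0, 0.0]
ft_force: [0.3, -1.1, -1.7]
grip_width: 0.618
grasp_force: 62.9
pos [0.555  0.3383 0.0528] toolY deg 50.72 j7 0.46 t 39.3
(0.5547, 0.3386, 0.0455, 51) -> [0.0004 0.     0.0073] az -0.0049
tin [232.9 268.4] L 10.8 A 40 xy [0.5295 0.1757] label yaw 3.9 striplen 0.0261
tin [264.8 252.1] L 10.8 A 40 xy [0.567  0.0985] label yaw 1.9 striplen 0.0264
tin [117.2 231.6] L 19.9 A 50 xy [0.6265 0.4598] label yaw 112.1 striplen 0.0479
```

```bash
python3 -m inch '[[[0,0,0.004,0,0,-0.005,1],[0,0,0.0075,0,0,-0.005,1],[0,0,0.0075,0,0,-0.005,1],[0,0,0.0075,0,0,-0.005,1]]]' | grep -E 'pos|ft'
python3 -m inch '[[[0,0,0,0,0,0,1],[0,0,0,0,0,0,-0.5],[0,0,0,0,0,0,-0.5],[0,0,0,0,0,0,-0.5],[0,0,0,0,0,0,-0.5],[0,0,-0.04,0,0,0,-0.5],[0,0,-0.085,0,0,0,-0.6],[0,0,-0.11,0,0,0,-1],[0,0,-0.11,0,0,0,-1]]]'; python3 -c "
from h import *
seq((.5280,.1768,.154,50),(.5280,.1768,.042,50))"
```

```text
position: [0.5548, 0.3385, 0.0459]
ft_force: [-4.8, -3.4, 14.4]
clock: 40.65
position: [0.5567, 0.3393, 0.1589]
ee_rot: [0.332, 0.943, 0.003, 0.002]
ft_force: [0.4, -0.4, 0.5]
grip_width: 0.999
grasp_force: 0.0
pos [0.5567 0.3393 0.1589] toolY deg 51.21 j7 0.44 t 40.65
(0.528, 0.1768, 0.154, 50) -> [-0.0795 -0.1447  0.0041] az 0.0211
(0.528, 0.1768, 0.042, 50) -> [-0.0793 -0.1454  0.1161] az 0.0211
```

```bash
python3 -m inch '[[[-0.022,-0.04,0,0,0,0.14,-1],[-0.044,-0.08,0.002,0,0,0.28,-1],[-0.066,-0.12,0.002,0,0,0.42,-1],[-0.0795,-0.1447,0.002,0,0,0.56,-1],[-0.0795,-0.1447,0.003,0,0,0.7,-1],[-0.0795,-0.1447,0.003,0,0,0.84,-1],[-0.0795,-0.1447,0.003,0,0,0.89,-1],[-0.0795,-0.1447,0.003,0,0,0.89,-1],[-0.0795,-0.1447,0.003,0,0,0.89,-1]]]';python3 -c "
from h import *
seq((.5280,.1768,.042,0))
snap('side');print([(np.round(d['pixel'],1).tolist(),round(d['conf'],2), ray('side',d['pixel'],.04)[:2].round(3).tolist()) for d in spotter.look_for('tin1','side')])
tins()"
```

```text
clock: 41.55
position: [0.5258, 0.1757, 0.1509]
ee_rot: [0.705, 0.709, -0.0, -0.0]
ft_force: [0.1, 0.7, 0.1]
grip_width: 0.997
grasp_force: 0.0
pos [0.5258 0.1757 0.1509] toolY deg 0.35 j7 -0.22 t 41.55
(0.528, 0.1768, 0.042, 0) -> [0.0011 0.0023 0.1089] az 0.0061
[([210.9, 205.9], 0.96, [0.563, 0.285]), ([256.4, 237.0], 0.7, [0.557, 0.091]), ([222.9, 226.6], 0.65, [0.527, 0.18]), ([197.7, 200.6], 0.59, [0.554, 0.331]), ([417.0, 301.1], 0.56, [0.642, -0.304])]
tin [232.5 268.1] L 9.8 A 16 xy [0.5303 0.1767] label yaw -11.5 striplen 0.0235
tin [264.8 252.1] L 10.6 A 36 xy [0.5671 0.0984] label yaw 2.4 striplen 0.0258
```

```bash
python3 -m inch '[[[0,0.001,0.045,0,0,0,-1],[0,0.001,0.085,0,0,0,-1],[0,0.001,0.108,0,0,0,-1],[0,0.001,0.108,0,0,0,-1],[0,0.001,0.108,0,0,0,1],[0,0.001,0.108,0,0,0,1],[0,0.001,0.108,0,0,0,1],[0,0.001,0.108,0,0,0,1],[0,0.001,0.108,0,0,0,1],[0,0.001,0.1,0,0,0,1]]]' 60; python3 -c "
from h import *
seq((.5616,.1787,.051,2),(.5616,.1787,.045,2))"
```

```text
clock: 42.7
position: [0.5271, 0.176, 0.0523]
ee_rot: [0.706, 0.709, 0.0, -0.0]
ft_force: [-0.6, -0.0, -2.2]
grip_width: 0.619
grasp_force: 63.1
pos [0.5271 0.176  0.0523] toolY deg 0.25 j7 -0.14 t 42.7
(0.5616, 0.1787, 0.051, 2) -> [0.0026 0.0345 0.0013] az -0.0305
(0.5616, 0.1787, 0.045, 2) -> [0.0026 0.0345 0.0073] az -0.0305
```

```bash
python3 -m inch '[[[0.001,0.01,0,0,0,-0.01,1],[0.002,0.022,0,0,0,-0.02,1],[0.0026,0.0345,0,0,0,-0.02,1],[0.0026,0.0345,0,0,0,-0.02,1],[0.0026,0.0345,0.004,0,0,-0.02,1],[0.0026,0.0345,0.007,0,0,-0.02,1],[0.0026,0.0345,0.007,0,0,-0.02,1]]]' | grep -E 'pos|ft'
python3 -m inch '[[[0,0,0,0,0,0,1],[0,0,0,0,0,0,-0.4],[0,0,0,0,0,0,-0.4],[0,0,0,0,0,0,-0.4],[0,0,0,0,0,0,-0.4],[0,0,-0.04,0,0,0,-0.4],[0,0,-0.085,0,0,0,-0.6],[0,0,-0.13,0,0,0,-1],[0,0,-0.16,0,0,0,-1]]]' | grep pos
python3 -m inch '[[[0,-0.04,0,0,0,0,-1],[0,-0.08,0,0,0,0,-1],[-0.04,-0.1,0,0,0,0,-1],[-0.08,-0.11,0,0,0,0,-1],[-0.12,-0.11,0,0,0,0,-1],[-0.16,-0.11,0,0,0,0,-1],[-0.2,-0.11,0,0,0,0,-1],[-0.24,-0.11,0,0,0,0,-1],[-0.28,-0.11,0,0,0,0,-1],[-0.28,-0.11,0,0,0,0,-1]]]' | grep pos
python3 -c "
from h import *
snap('side','s9.png');print([(np.round(d['pixel'],1).tolist(),round(d['conf'],2), ray('side',d['pixel'],.04)[:2].round(3).tolist()) for d in spotter.look_for('tin1','side')])
snap('top','t9.png');tins('t9.png')
a=cv2.resize(cv2.imread('pics/t9.png')[190:330,100:345],None,fx=2.4,fy=2.4,interpolation=2)
b=cv2.resize(cv2.imread('pics/s9.png')[170:370,120:500],None,fx=1.2,fy=1.2,interpolation=2)
o=np.zeros((600,600,3),np.uint8);o[:336,:588]=a;o[345:585,:456]=b;cv2.imwrite('pics/m9.png',o)"
```

```text
position: [0.5614, 0.1785, 0.0455]
ft_force: [-6.0, -1.7, 12.5]
position: [0.5622, 0.1785, 0.2077]
position: [0.4577, -0.1094, 0.2048]
[([259.7, 240.2], 0.88, [0.554, 0.075]), ([213.6, 208.9], 0.75, [0.559, 0.268]), ([233.4, 220.2], 0.67, [0.563, 0.189])]
tin [165.  257.9] L 10.5 A 35 xy [0.559  0.3409] label yaw 6.4 striplen 0.0259
tin [198.1 255.4] L 10.0 A 33 xy [0.5631 0.2602] label yaw 0.7 striplen 0.0244
tin [232.  253.9] L 10.7 A 36 xy [0.5646 0.1778] label yaw 6.1 striplen 0.0262
tin [264.7 251.9] L 10.3 A 35 xy [0.5676 0.0986] label yaw 1.9 striplen 0.0252
```

View pics/m9.png

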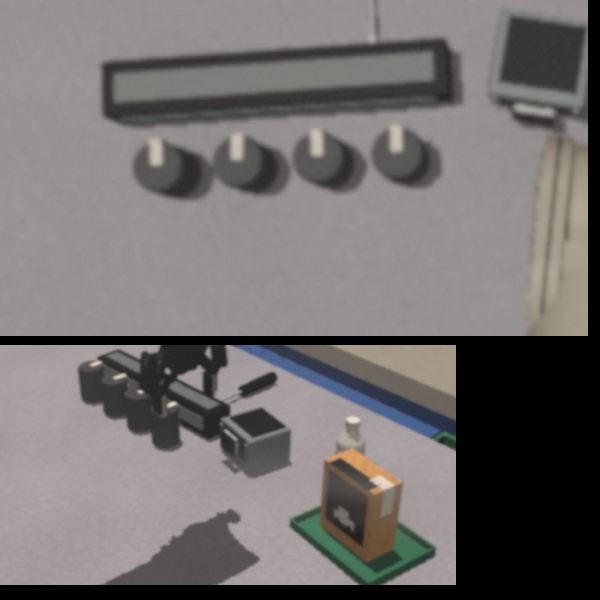

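The four tins at about (158,165), (240,160), (320,158) and (399,155) stand in a row before the window, with their strips pointing at it. The carton stands upright in the tray and the gripper is clear.

```bash
python3 -c "
from workcell import order
print(order.hand_in())"
```

```text
the job is handed in; nothing more can be done
None
```

The job is handed in: the carton was stamped flap end, back, then other end and stands upright in the tray, and all four tins stand about 3 cm from the scanner window with labels facing it; the tape roll, bottle and screwdriver were not touched.

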